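# Stack two spacers on a square grinder spindle

### The arm

A 7-joint arm with a two-finger parallel gripper is mounted at the origin on a cart in front of the work surface, level with it; the furniture and walls round the work are solid. World frame = base frame: x ahead of the robot, y to its left, z up, the work surface at z = 0. Lengths are in m, angles in rad, forces in N, time in s.
With the tool pointing down it reaches from about 0.4 to 0.9 m from the base axis. Payload 5.6 kg.
Tool frame: the origin (TCP) lies on the centre line of the jaws, within the pads' length; the fingertips stand 17 mm ahead of it and the grasp point (between the pads) lies 2 mm behind it (arm.tip_extent is the distance from the TCP to the fingertips, in m); z points along the fingers, y is the line along which they close (so a half turn about z gives the same grasp; the last joint's range is limited). The gripper opens to 92 mm and grips with 3 to 60 N. Pads are 20 mm wide; open, the fingers measure 128 mm over their backs; the gripper's body (75 mm by 189 mm) begins 69 mm behind the grasp point.
Start: joints at [1.117, 0.468, -0.012, 1.603, 0.006, 1.071, -0.056], TCP at [0.26, -0.596, 0.232] pointing down, gripper open.
Joint ranges: [-2.53, 2.53], [-0.31, 2.02], [-1.57, 1.55], [0.28, 2.44], [-1.29, 4.43], [0.15, 1.84], [-2.92, 2.92]. Speed limits (rad/s): [2.57, 2.57, 3.14, 3.14, 3.14, 3.14, 3.14].

### API

Orientations are given as a unit quaternion [x, y, z, w].
In Python, from bench import arm gives the robot as it stands.
- The arm moves only by the tool apply_moves, never from a script. Its argument "commands" is a list that holds one entry, the list of rows, each a list of 7 numbers: the turn, a rotation vector about the tool's x, y, z scaled (see below), then the shift along the tool's x, y, z scaled (see below), then the gripper command: -1 is fully open, 1 is shut, values between are in proportion. A call has 1 to 20 rows; each row shifts and turns the commanded pose from where the row before left it, along the tool's axes as they then stand; what a row does not reach is not made up. The controller multiplies each number of a shift by 250 mm and each number of a turn by 0.5 rad. A row lasts 1/12 s, in which the tool goes at most 41.7 mm and 7.16 degrees, less where a joint would pass 70% of its speed; a pose out of reach is approached as far as the arm can. A call with a number of a shift or a turn outside -1 to 1 is refused whole. A call with a gripper value outside its range is refused whole. The fingers move at their own pace and stop on an object; "squeeze" is the grip in N (left out, the last holds). Time passes only in rows, so rows that do not move let the fingers close. It gives the time, the measured TCP pose, the force, the opening and the grip force at its end, in the units of the state.
- arm.observe(): the state, without advancing time (a new reading comes with each control period).
- arm.capture(name): name is "scene" or "side" or "wrist"; returns a dict with "img" (384x512x3 uint8, blue, green, red), "z_map" (384x512 float32, m along the optical axis (not along the pixel's ray), 0 where there is no reading), "fx", "fy", "cx", "cy" (pixels), "dist" ([k1, k2, p1, p2, k3] as OpenCV has them; the pictures are not rectified), "R" (3x3) and "t" (3): a world point X has camera coordinates R X + t. Camera axes: x right, y down, z forward; pixel columns grow to the right and rows downward; lengths in m; the calibration is good to about 2 mm. A picture is of the moment at which its call begins.
- arm.job_done(): hands the job in; it is judged then, once.
The state is a dict: "time_s": time; "joint_positions": joint angles; "joint_vel": joint speeds; "joint_efforts": joint torques, N m; "eef_pos": TCP position; "eef_rot": TCP orientation; "wrist_force": force on the tool from outside, world axes, zero at the start; "torque": the same for the moment, N m; "finger_gap": opening from 0.0 (shut) to 1.0 (fully open); "grip_force": force on a finger pad.
Only numpy, scipy, OpenCV 4.12 (cv2) and the standard library are available. Lean on these libraries where they do the work, as an engineer would, in place of code of your own. Each camera call takes 0.05 s, during which the arm holds its last target. There are 200 camera calls.

### The job

Thread the two loose spacers onto the upright square spindle of the grinder drive, the large blue one first and the small brass one on top of it, each slid all the way home. How far the spindle is turned in its housing is not known, so feel or look for the turn at which the square bore drops over it, press only lightly and never force it, let go at the end and leave the other things on the bench alone.

Things in the scene. Friction and masses are not known exactly. Their poses are not given: they have to be found in the camera images.
- seat (a point): Centre of the seat on the grinder drive: top face of a steel boss 34 mm across, 50 mm above the worktop. z points up along the spindle axis; x and y belong to the fixed housing and do NOT turn with the spindle. A spacer threaded on the spindle takes up its turn to within about 0.1 rad.
- large_spacer_mid (a point): Middle (half-way up, on the axis) of the large loose spacer: a blue regular octagon, 56 mm across flats, 22 mm thick, 0.15 kg, lying flat, with a square through bore 18 mm wide on its axis. z is its axis; the sides of the bore lie along its x and y axes, and outer flats face along x, y and both diagonals.
- small_spacer_mid (a point): Middle (half-way up, on the axis) of the small loose spacer: a brass regular octagon, 42 mm across flats, 20 mm thick, 0.12 kg, lying flat, with a square through bore 18 mm wide on its axis. Axes as for the large one.
- petri: Bystander: closed petri dish, 59 mm across, 15 mm high; origin at the centre of its underside.
- timer: Bystander: white bench timer, 62x66x20 mm; origin at the centre of its underside.
- jar: Bystander: jar with red cap, 52 mm across, 85 mm high; origin at the centre of its underside.
- pen: Bystander: blue ballpoint pen, 142 mm long, 12 mm high, lying; origin at the centre of its underside.
- drive: The grinder drive: round grey housing fixed to the worktop, 110 mm across the foot, 84 to 92 mm across above it, 42 mm high, with a small black screw at its -x side, boss and spindle on top. Origin on the worktop under the spindle axis.
- spindle_top (a point): Axis point at the spindle's top, 50 mm above the seat; axes are the housing's. Spindle: steel, 16 mm square for 48 mm above the seat, then a 2 mm high 45 degree bevel to 12 mm square. Turns stiffly (0.5 N m). Its turn is not measured: at the start its sides stand 0.3 to 1.2 rad anticlockwise (from above) of the housing's axes; each quarter turn is alike.
Not all that is in view belongs to the job. Of the things like the part that bears small_spacer_mid, leave any that is green; of the rest the smaller one is meant.

How it is judged:
On the way:
1. the large blue spacer is home on the seat, before the small one is threaded (horizontal distance between large_spacer_mid and seat below 0.004 m and z of large_spacer_mid in the frame of seat below 0.013 m and angle between large_spacer_mid's own z axis and vertical below 0.08 rad), for 0.2 s.
At the end, for the whole second after the job is handed in: Both are on the spindle and let go: the large one flat on the seat (middle within 4 mm of the axis, less than 13 mm above the seat; nominally 11), the small one flat on top of it (within 4 mm of the axis, 29 to 34 mm above the seat; nominally 32), tilted less than 0.08 rad (all of step 1 and horizontal distance between small_spacer_mid and seat below 0.004 m and z of small_spacer_mid in the frame of seat between 0.029 and 0.034 m and angle between small_spacer_mid's own z axis and vertical below 0.08 rad); the robot touches nothing.
It fails at once if the grinder drive (spindle included) is pressed by anything with more than 45 N (contact force between drive and anything else above 45 N).
It fails at once if a bystander (petri dish, timer, jar or pen) is moved more than 15 mm (distance of any of petri, timer, jar, pen from where it was at the start of the episode above 0.015 m).
It also fails if it takes over 72 s, if anything falls off the work surface, if the arm or the gripper's body presses on something with over 40 N, if the wrist force passes 120 N, or if a joint passes its speed limit or range.

## Working session

There is one attempt and no reset: what is moved stays moved. The work goes in short steps, Python scripts to look and compute and a tool call to move; the robot and the scene stay as the last step left them, time stands still between calls to the robot, and variables do not carry over. Pictures are saved under pics/ and viewed, at most 10 in all, crops included, and the job is handed in when it is done.

Besides the shell and the picture viewer there is one more tool, called after ">>>" as name(argument=value, ...) on one line, values as JSON. apply_moves: Moves the arm, as the interface text tells. Shifts and turns lie within -1 to 1; 1 stands for 250 mm of shift or 0.5 rad of turn. Its arguments: {"type":"object","properties":{"commands":{"type":"array","items":{"type":"array","items":{"type":"array","items":{"type":"number","minimum":-1,"maximum":1}}}},"squeeze":{"type":"number"}},"required":["commands"]}

```bash
ls; mkdir -p pics; cat > h.py <<'E'
import numpy as np, cv2
from bench import arm
def cap(n):
    c=arm.capture(n); np.savez(f'{n}.npz',**{k:np.asarray(v) for k,v in c.items()}); return c
def load(n): return dict(np.load(f'{n}.npz'))
def K(c): return np.array([[c['fx'],0,c['cx']],[0,c['fy'],c['cy']],[0,0,1]],float)
def ray(c,px):
    p=cv2.undistortPoints(np.array(px,float).reshape(-1,1,2),K(c),np.array(c['dist'],float)).reshape(-1,2)
    return np.c_[p,np.ones(len(p))]
def plane(c,px,z):  # intersect with world plane z
    d=ray(c,px)@np.array(c['R']); o=-np.array(c['R']).T@np.array(c['t'])
    return o+d*((z-o[2])/d[:,2])[:,None]
def cloud(c):
    h,w=c['z_map'].shape; u,v=np.meshgrid(np.arange(w),np.arange(h))
    r=ray(c,np.c_[u.ravel(),v.ravel()])*c['z_map'].reshape(-1,1)
    return ((r-np.array(c['t']))@np.array(c['R'])).reshape(h,w,3)
E
python3 - <<'E'
from h import *
a=cap('scene');b=cap('side');w=cap('wrist')
cv2.imwrite('pics/scene.png',cv2.resize(a['img'],(800,600),interpolation=cv2.INTER_CUBIC))
cv2.imwrite('pics/side.png',b['img'])
s=arm.observe();print(s)
for c in(a,b,w):print(-np.array(c['R']).T@c['t'],c['fx'],np.round(c['R'],2).tolist())
E
```

```text
pics
{'time_s': 0.15, 'joint_positions': array([ 1.11698327,  0.46819662, -0.01160215,  1.60338083,  0.00599105,
        1.07140698, -0.05628421]), 'joint_vel': array([-5.35623663e-04, -3.62241979e-03,  4.34652584e-05, -2.78012593e-03,
       -2.00428871e-03, -2.61989324e-03, -8.87559636e-04]), 'joint_efforts': array([ 1.19799191e-03, -5.20952511e+01, -1.19579191e-02, -2.43977451e+01,
       -5.65868604e-02,  1.51738588e-02,  7.82879238e-05]), 'eef_pos': array([ 0.25936039, -0.59556117,  0.23085799]), 'eef_rot': array([ 9.78983464e-01,  2.03938510e-01, -1.85097943e-04, -6.52928387e-04]), 'wrist_force': array([ 0.10484259,  0.35320936, -0.30201718]), 'torque': array([-0.02886461, -0.01578651,  0.03173595]), 'grip_force': 0.0, 'finger_gap': 1.0023091626448817}
[0.0707209  0.53608738 0.44699508] 359.2142130758188 [[-0.76, -0.65, 0.0], [-0.26, 0.3, -0.92], [0.6, -0.7, -0.4]]
[ 0.5518259  -0.73403683  0.69031184] 377.57365862403043 [[1.0, -0.05, 0.02], [-0.02, -0.65, -0.76], [0.05, 0.76, -0.65]]
[ 0.31825462 -0.57112009  0.38367925] 264.63928369296025 [[0.4, -0.92, -0.0], [-0.89, -0.39, 0.23], [-0.21, -0.09, -0.97]]
```

View pics/scene.png

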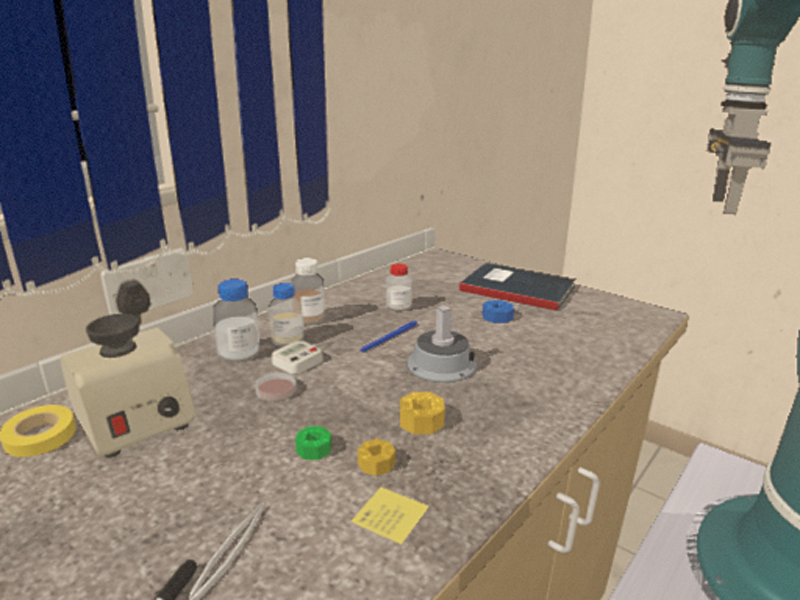

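View pics/side.png

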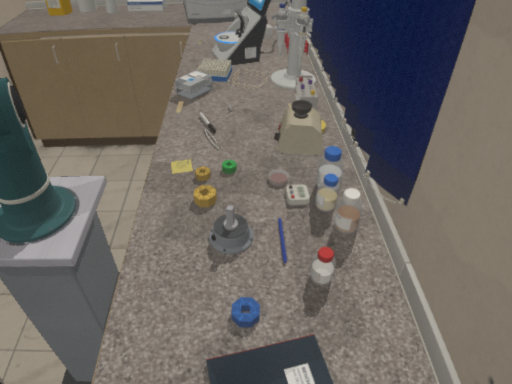

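Scene view (800×600) candidates: brass small (376,457), brass large (422,412) and green (313,442) resemble the small spacer. The only blue ring is at (498,311); tape at (38,430) is not one. I choose blue (498,311) and brass (376,457), the smaller non-green one. The drive is at (442,350), with its screw at (471,356).

```bash
python3 - <<'E'
from h import *
a=load('scene');b=load('side')
def seg(c,lo,hi,ctr,r,zr,nm):
    P=cloud(c);hsv=cv2.cvtColor(c['img'],cv2.COLOR_BGR2HSV)
    m=cv2.inRange(hsv,lo,hi)>0
    v,u=np.mgrid[:384,:512];m&=(abs(u-ctr[0])<r)&(abs(v-ctr[1])<r)&(P[...,2]>zr[0])&(P[...,2]<zr[1])
    Q=P[m]
    if len(Q)<8: print(nm,'few',len(Q));return
    top=Q[Q[:,2]>np.percentile(Q[:,2],90)-.005]
    hull=cv2.convexHull(top[:,:2].astype(np.float32));(x,y),rr=cv2.minEnclosingCircle(hull)
    print(nm,len(Q),'zmax',np.round(np.percentile(Q[:,2],95),3),'c',np.round((x,y),3),'r',round(rr,4))
seg(a,(100,120,40),(125,255,255),(319,199),22,(.0,.05),'blue sc')
seg(b,(100,120,40),(125,255,255),(245,311),22,(.0,.05),'blue si')
seg(a,(15,120,60),(32,255,255),(241,292),20,(.0,.05),'brS sc')
seg(b,(15,120,60),(32,255,255),(203,173),12,(.0,.05),'brS si')
seg(a,(15,120,60),(32,255,255),(270,264),22,(.0,.05),'brL sc')
seg(b,(15,120,60),(32,255,255),(205,196),16,(.0,.05),'brL si')
for c,ct,n in((a,(283,208),'sc'),(b,(231,210),'si')):
    seg(c,(0,0,0),(180,255,255),ct,25,(.07,.2),'spindle '+n)
    seg(c,(0,0,0),(180,255,255),ct,40,(.038,.046),'housing '+n)
ims=[cv2.resize(a['img'][y-30:y+30,x-40:x+40],(400,300),interpolation=cv2.INTER_CUBIC) for x,y in((319,199),(241,292))]
ims+=[cv2.resize(b['img'][y-30:y+30,x-40:x+40],(400,300),interpolation=cv2.INTER_CUBIC) for x,y in((245,311),(215,180))]
cv2.imwrite('pics/crop.png',np.vstack([np.hstack(ims[:2]),np.hstack(ims[2:])]))
print(plane(a,[[301,227]],.03))
E
```

```text
blue sc 222 zmax 0.024 c [ 0.555 -0.314] r 0.0285
blue si 564 zmax 0.024 c [ 0.557 -0.318] r 0.0294
brS sc 471 zmax 0.023 c [0.441 0.145] r 0.0232
brS si 159 zmax 0.021 c [0.443 0.141] r 0.0226
brL sc 688 zmax 0.03 c [0.455 0.042] r 0.0326
brL si 395 zmax 0.028 c [0.456 0.039] r 0.0323
spindle sc 128 zmax 0.101 c [ 0.527 -0.098] r 0.0111
housing sc 417 zmax 0.045 c [ 0.614 -0.143] r 0.1396
spindle si 110 zmax 0.1 c [ 0.528 -0.102] r 0.0106
housing si 521 zmax 0.043 c [ 0.528 -0.102] r 0.0423
[[ 0.48158966 -0.11201078  0.03      ]]
```

View pics/crop.png

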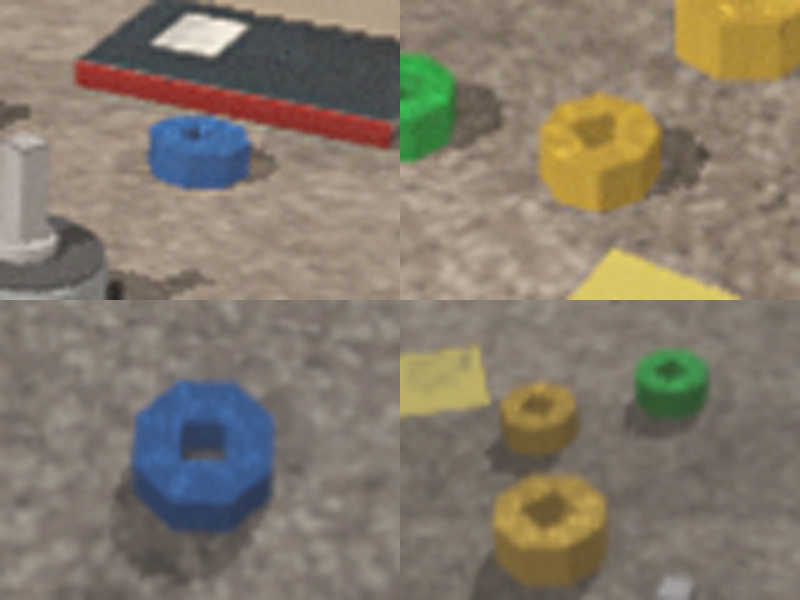

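Crops: top-left and bottom-left show the blue octagon with its square bore, lying flat. Top-right (600,150) and bottom-right (540,415) show the smaller brass one, and the larger brass and green ones are distinct from it. The choice is confirmed, so I'm moving above the blue one.

>>> apply_moves(commands=[[[0,0,0,0.11,-0.0394,0.0203,-1],[0,0,0,0.11,-0.0394,0.0203,-1],[0,0,0,0.11,-0.0394,0.0203,-1],[0,0,0,0.11,-0.0394,0.0203,-1],[0,0,0,0.11,-0.0394,0.0203,-1],[0,0,0,0.11,-0.0394,0.0203,-1],[0,0,0,0.11,-0.0394,0.0203,-1],[0,0,0,0.11,-0.0394,0.0203,-1],[0,0,0,0.11,-0.0394,0.0203,-1],[0,0,0,0.11,-0.0394,0.0203,-1],[0,0,0,0.11,-0.0394,0.0203,-1],[0,0,0,0.11,-0.0394,0.0203,-1],[0,0,0,0.11,-0.0394,0.0203,-1],[0,0,0,0.11,-0.0394,0.0203,-1],[0,0,0,0,0,0,-1],[0,0,0,0,0,0,-1]]])

```text
time_s: 1.48
eef_pos: [0.5584, -0.3135, 0.1597]
eef_rot: [0.979, 0.206, -0.0, -0.001]
wrist_force: [-0.5, -0.2, -0.5]
finger_gap: 0.997
grip_force: 0.0
```

```bash
python3 - <<'E'
from h import *
w=cap('wrist')
cv2.imwrite('pics/w1.png',cv2.resize(w['img'],(800,600),interpolation=cv2.INTER_CUBIC))
P=cloud(w);hsv=cv2.cvtColor(w['img'],cv2.COLOR_BGR2HSV)
m=(cv2.inRange(hsv,(100,120,40),(125,255,255))>0)&(abs(P[...,2]-.022)<.006)
m&=np.hypot(P[...,0]-.556,P[...,1]+.316)<.045
print(m.sum(),np.median(P[m][:,2]))
v,u=np.nonzero(m);X=plane(w,np.c_[u,v],.022)[:,:2].astype(np.float32)
print(cv2.minEnclosingCircle(cv2.convexHull(X)),cv2.minAreaRect(X))
E
```

```text
1682 0.02170968137794848
((0.5574455261230469, -0.31805989146232605), 0.029814979061484337) ((0.5575176477432251, -0.317844957113266), (0.05591423809528351, 0.053873706609010696), 40.55089569091797)
```

View pics/w1.png

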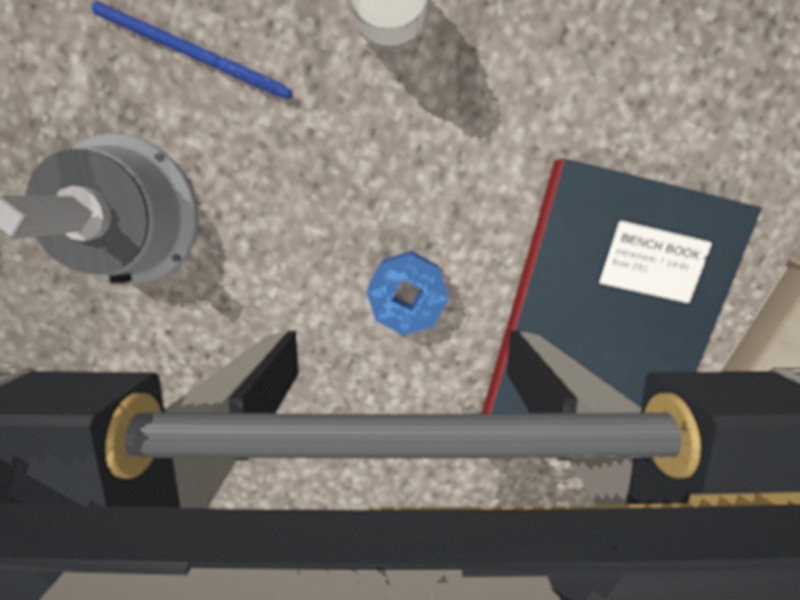

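Wrist view: blue octagon at (408,293) with bore at (407,294), nothing near the finger paths, and the drive at left (85,215) with its screw at (120,278). Next I fit the octagon and the bore.

```bash
cat >> h.py <<'E'
from scipy.optimize import least_squares
def octfit(X,af,c0):
    """X contour pts (N,2) of regular octagon; fit centre, angle mod pi/4, size"""
    def d(p):
        a=p[2]+np.arange(8)*np.pi/4; n=np.c_[np.cos(a),np.sin(a)]
        return ((X-p[:2])@n.T).max(1)-p[3]
    return min((least_squares(d,[*c0,t,af/2],loss='soft_l1',f_scale=.0008) for t in (0,.2,.4,.6)),key=lambda r:r.cost)
def sqfit(X,c0,h=.009):
    def d(p):
        a=p[2]+np.arange(4)*np.pi/2; n=np.c_[np.cos(a),np.sin(a)]
        return ((X-p[:2])@n.T).max(1)-p[3]
    return min((least_squares(d,[*c0,t,h],loss='soft_l1',f_scale=.0008) for t in (0,.4,.8,1.2)),key=lambda r:r.cost)
def spacer(c,lo,hi,z,af,c0,rad=.045,tol=.006):
    P=cloud(c);hsv=cv2.cvtColor(c['img'],cv2.COLOR_BGR2HSV)
    m=(cv2.inRange(hsv,lo,hi)>0)&(abs(P[...,2]-z)<tol)&(np.hypot(P[...,0]-c0[0],P[...,1]-c0[1])<rad)
    cs,hi_=cv2.findContours(m.astype(np.uint8),cv2.RETR_CCOMP,cv2.CHAIN_APPROX_NONE)
    k=max(range(len(cs)),key=lambda i:len(cs[i]) if hi_[0][i][3]<0 else 0)
    o=octfit(plane(c,cs[k].reshape(-1,2),z)[:,:2],af,c0)
    print('oct',np.round(o.x,4),'deg',np.degrees(o.x[2])%45,'cost',o.cost)
    hs=[i for i in range(len(cs)) if hi_[0][i][3]==k]
    if hs:
        j=max(hs,key=lambda i:len(cs[i]));q=sqfit(plane(c,cs[j].reshape(-1,2),z)[:,:2],o.x[:2])
        print('bore',np.round(q.x,4),'deg',np.degrees(q.x[2])%90,len(cs[j]))
    return o
BL=((95,100,30),(130,255,255));BR=((13,100,40),(34,255,255))
E
python3 - <<'E'
from h import *
w=load('wrist'); spacer(w,*BL,.022,.056,(.557,-.317))
i=w['img']; x,y=261,188
c1=cv2.resize(i[y-38:y+38,x-38:x+38],(590,590),interpolation=cv2.INTER_CUBIC); cv2.imwrite('pics/w1c.png',c1)
E
```

```text
oct [ 0.5575 -0.3181 -0.0728  0.0272] deg 40.828940693249066 cost 1.3993987363631322e-05
bore [ 0.5575 -0.3178  1.5029  0.009 ] deg 86.10785674100839 53
```

View pics/w1c.png

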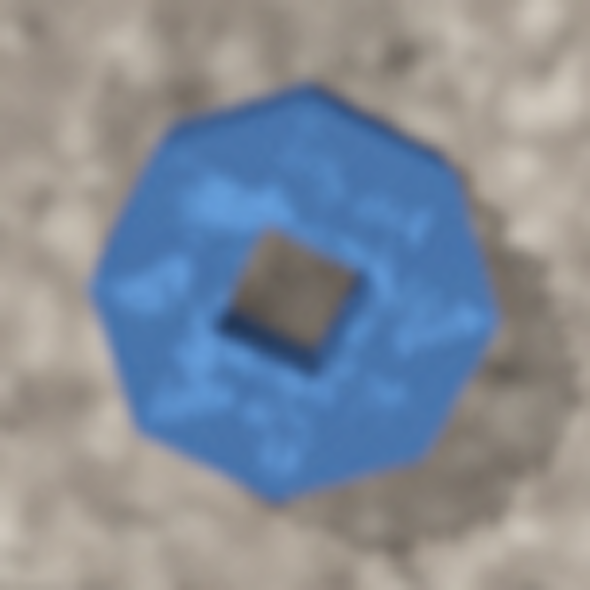

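Octagon centre is (0.5575,-0.318) and the bore is at -4.0° mod 90, which agrees with the crop (bore centre ≈(293,298)). I turn the jaw line to a diagonal flat and descend.

>>> apply_moves(commands=[[[0,0,-0.149,0,0,0,-1],[0,0,-0.149,0,0,0,-1],[0,0,-0.149,0,0,0,-1],[0,0,-0.149,0,0,0,-1],[0,0,0,-0.0144,0.0112,0.092,-1],[0,0,0,0,0,0.092,-1],[0,0,0,0,0,0.092,-1],[0,0,0,0,0,0.092,-1],[0,0,0,0,0,0.092,-1],[0,0,0,0,0,0.092,-1],[0,0,0,0,0,0,-1],[0,0,0,0,0,0,-1]]], squeeze=25)

```text
time_s: 2.53
eef_pos: [0.555, -0.3217, 0.0222]
eef_rot: [0.938, 0.346, -0.001, -0.0]
wrist_force: [-0.3, 0.2, -0.1]
finger_gap: 1.0
grip_force: 0.0
```

>>> apply_moves(commands=[[[0,0,0,0.0172,-0.0046,0.004,-1],[0,0,0,0,0,0,-1],[0,0,0,0,0,0,-1]]])

```text
time_s: 2.78
eef_pos: [0.5598, -0.3166, 0.023]
eef_rot: [0.938, 0.347, 0.001, 0.001]
wrist_force: [0.4, -0.3, -0.1]
finger_gap: 0.999
grip_force: 0.0
```

>>> apply_moves(commands=[[[0,0,0,0,0,0,1],[0,0,0,0,0,0,1],[0,0,0,0,0,0,1],[0,0,0,0,0,0,1],[0,0,0,0,0,0,1],[0,0,0,0,0,0,1],[0,0,0,0,0,0,1],[0,0,0,0,0,0,1]]])

```text
time_s: 3.45
eef_pos: [0.559, -0.3165, 0.0215]
eef_rot: [0.938, 0.347, -0.0, -0.0]
wrist_force: [0.2, 0.8, 1.1]
finger_gap: 0.605
grip_force: 25.0
```

>>> apply_moves(commands=[[[0,0,0,0,0,-0.108,1],[0,0,0,0,0,-0.108,1],[0,0,0,0,0,-0.108,1],[0,0,0,0,0,-0.108,1],[0,0,0,0.0353,-0.123,0,1],[0,0,0,0.0353,-0.123,0,1],[0,0,0,0.0353,-0.123,0,1],[0,0,0,0.0353,-0.123,0,1],[0,0,0,0.0353,-0.123,0,1],[0,0,0,0.0353,-0.123,0,1],[0,0,0,0,0,0,1],[0,0,0,0,0,0,1],[0,0,0,0,0,0,1],[0,0,0,0,0,0,1]]])

```text
time_s: 4.62
eef_pos: [0.4796, -0.1433, 0.1295]
eef_rot: [0.938, 0.346, 0.0, 0.0]
wrist_force: [-0.4, 0.2, -1.7]
finger_gap: 0.603
grip_force: 25.0
```

```bash
python3 - <<'E'
from h import *
w=cap('wrist'); s=arm.observe(); np.savez('pose.npz',p=s['eef_pos'],q=s['eef_rot'])
print(s['eef_pos'],s['wrist_force'],s['finger_gap'])
P=cloud(w)
m=(abs(P[...,2]-.1)<.006)&(np.hypot(P[...,0]-.528,P[...,1]+.1)<.03)
v,u=np.nonzero(m);print(m.sum(),u.min(),u.max(),v.min(),v.max(),plane(w,[[u.mean(),v.mean()]],.1))
x,y=int(u.mean()),int(v.mean())
c1=cv2.resize(w['img'][y-40:y+40,x-40:x+40],(600,600),interpolation=cv2.INTER_CUBIC)
c2=cv2.resize(w['img'][190:270,:][:,196:316],(200*3//2-100,133),interpolation=cv2.INTER_CUBIC)
full=cv2.resize(w['img'],(200,150))
out=np.zeros((600,800,3),np.uint8);out[:,:600]=c1;out[:150,600:]=full;out[200:333,600:]=c2
cv2.imwrite('pics/w2.png',out);print('crop origin',x-40,y-40,'scale 7.5')
E
```

```text
[ 0.47954407 -0.14329135  0.12944433] [-0.13531156  0.10878856 -1.5735379 ] 0.6072847041859875
572 240 271 112 145 [[ 0.52679707 -0.10168654  0.1       ]]
crop origin 215 88 scale 7.5
```

View pics/w2.png

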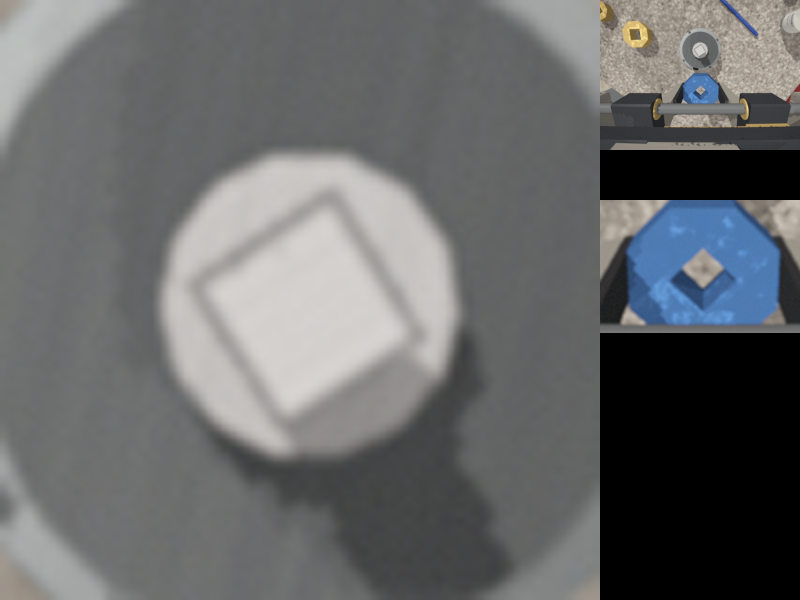

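The crop shows the spindle's 16 mm outline corners at about (335,188), (190,285), (285,430) and (425,340). The spacer is held square in the jaws with its bore at 45° to them. I convert both to world coordinates.

```bash
python3 - <<'E'
from h import *
w=load('wrist');q=np.load('pose.npz')
f=lambda L:[[215+(x+.5)/7.5-.5,88+(y+.5)/7.5-.5] for x,y in L]
def rep(n,X):
    X=X[:,:2];e=np.roll(X,-1,0)-X
    print(n,'ctr',np.round(X.mean(0),4),'edges',np.round(np.linalg.norm(e,axis=1),4),'ang',np.round(np.degrees(np.arctan2(e[:,1],e[:,0]))%90,1))
    return X.mean(0)
a=rep('outer',plane(w,f([(335,188),(190,285),(284,432),(427,340)]),.098))
b=rep('top',plane(w,f([(326,206),(205,287),(287,416),(411,334)]),.1))
t=q['p'];yaw=2*np.arctan2(q['q'][1],q['q'][0]);print('yaw',np.degrees(yaw))
c=rep('bore',plane(w,[[257.8,218.2],[239.2,232],[257.8,254.8],[277,235]],t[2]+.0005))
o=spacer(w,*BL,t[2]+.0005,.056,t[:2],rad=.04)
R=np.array([[np.cos(yaw),np.sin(yaw)],[np.sin(yaw),-np.cos(yaw)]])  # cols tool x,y
for n,v in(('bore-tcp',c-t[:2]),('oct-tcp',o.x[:2]-t[:2]),('spin-tcp',(a+b)/2-t[:2])):print(n,np.round(v@R,4))
E
```

```text
outer ctr [ 0.5266 -0.1021] edges [0.0156 0.0156 0.0154 0.0157] ang [73.4 73.3 73.  72.7]
top ctr [ 0.5266 -0.1019] edges [0.0129 0.0135 0.0133 0.0135] ang [73.4 73.2 73.6 75.1]
yaw 40.50310316391209
bore ctr [ 0.4792 -0.1445] edges [0.0145 0.0192 0.0179 0.0161] ang [78.6 77.3 89.  87.8]
oct [ 0.4794 -0.144  -0.0805  0.0271] deg 40.386103024959716 cost 0.00026400582340522984
bore [ 0.4788 -0.1445 -0.0722  0.0084] deg 85.86606595057205 85
bore-tcp [-0.0011  0.0007]
oct-tcp [-0.0006  0.0005]
spin-tcp [ 0.0626 -0.0008]
```

>>> apply_moves(commands=[[[0,0,0.215,0,0,-0.048,1],[0,0,0.215,0,0,0,1],[0,0,0,0.0823,-0.0197,0,1],[0,0,0,0.0823,-0.0197,0,1],[0,0,0,0.0823,-0.0197,0,1],[0,0,0,0,0,0,1],[0,0,0,0,0,0,1],[0,0,0,0,0,0,1],[0,0,0,0,0,0,1],[0,0,0,0,0,0,1]]])

```text
time_s: 5.5
eef_pos: [0.5259, -0.1009, 0.1414]
eef_rot: [0.97, 0.243, -0.0, 0.0]
wrist_force: [0.2, -0.1, -1.8]
finger_gap: 0.61
grip_force: 25.0
```

```bash
python3 - <<'E'
from h import *
s=arm.observe();p=s['eef_pos'];q=s['eef_rot'];yaw=2*np.arctan2(q[1],q[0])
R=np.array([[np.cos(yaw),np.sin(yaw)],[np.sin(yaw),-np.cos(yaw)]])
w=cap('wrist');p2=arm.observe()['eef_pos']
print(p,p2,np.degrees(yaw),q,'to go tool xy mm',1e3*((np.array([.527,-.1011])-(p[:2]+p2[:2])/2)@R))
cv2.imwrite('pics/w3.png',cv2.resize(w['img'][170:300,180:340],(800,650))[:600])
E
```

```text
[ 0.52588129 -0.10093852  0.14137144] [ 0.52600278 -0.10073132  0.14145886] 28.181460133769374 [ 9.69911347e-01  2.43458074e-01 -3.65447295e-04  1.09535115e-04] to go tool xy mm [0.80736191 0.73329946]
```

View pics/w3.png

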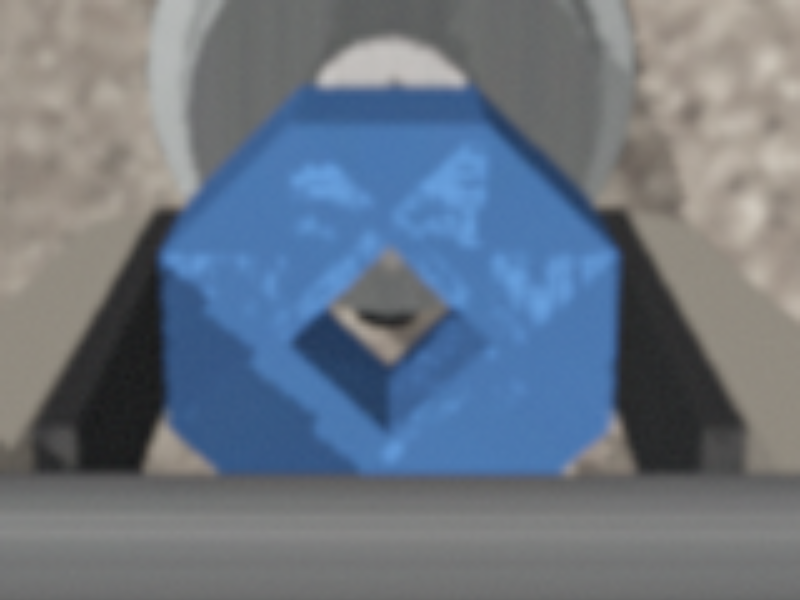

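The spacer sits squarely in the jaws, its bore centred at about (390,335) in the crop and lined up with the jaws. I start down slowly.

>>> apply_moves(commands=[[[0,0,0,0.003,0.003,0.023,1],[0,0,0,0,0,0.023,1],[0,0,0,0,0,0.023,1],[0,0,0,0,0,0.016,1],[0,0,0,0,0,0.006,1],[0,0,0,0,0,0.004,1],[0,0,0,0,0,0.004,1],[0,0,0,0,0,0.004,1],[0,0,0,0,0,0,1]]])

```text
time_s: 6.3
eef_pos: [0.5278, -0.1001, 0.1157]
eef_rot: [0.97, 0.244, 0.0, 0.0]
wrist_force: [1.6, -0.0, -3.1]
finger_gap: 0.609
grip_force: 25.0
```

>>> apply_moves(commands=[[[0,0,0,0,0,0.006,1],[0,0,0,0,0,0.008,1],[0,0,0,0,0,0.008,1],[0,0,0,0,0,0.008,1],[0,0,0,0,0,0.008,1],[0,0,0,0,0,0,1]]])

```text
time_s: 6.8
eef_pos: [0.5278, -0.1002, 0.106]
eef_rot: [0.97, 0.244, 0.0, 0.0]
wrist_force: [2.0, -1.8, -3.6]
finger_gap: 0.607
grip_force: 25.0
```

>>> apply_moves(commands=[[[0,0,0,0.001,0.002,0.008,1],[0,0,0,0,0,0.01,1],[0,0,0,0,0,0.01,1],[0,0,0,0,0,0.01,1],[0,0,0,0,0,0.01,1],[0,0,0,0,0,0.01,1],[0,0,0,0,0,0.01,1],[0,0,0,0,0,0.01,1],[0,0,0,0,0,0.01,1],[0,0,0,0,0,0.01,1],[0,0,0,0,0,0.01,1],[0,0,0,0,0,0.01,1],[0,0,0,0,0,0,1]]])

```text
time_s: 7.88
eef_pos: [0.5278, -0.1004, 0.0762]
eef_rot: [0.97, 0.244, -0.0, -0.0]
wrist_force: [0.3, -0.2, -1.9]
finger_gap: 0.608
grip_force: 25.0
```

Free sliding. The last millimetres go gently until contact.

>>> apply_moves(commands=[[[0,0,0,0,0,0.005,1],[0,0,0,0,0,0.004,1],[0,0,0,0,0,0.004,1],[0,0,0,0,0,0,1],[0,0,0,0,0,0,1]]])

```text
time_s: 8.3
eef_pos: [0.5279, -0.1004, 0.0735]
eef_rot: [0.97, 0.244, -0.0, -0.0]
wrist_force: [0.5, -0.3, -1.6]
finger_gap: 0.606
grip_force: 25.0
```

>>> apply_moves(commands=[[[0,0,0,0,0,0.003,1],[0,0,0,0,0,0.003,1],[0,0,0,0,0,0,1],[0,0,0,0,0,0,1]]])

```text
time_s: 8.63
eef_pos: [0.5279, -0.1004, 0.072]
eef_rot: [0.97, 0.244, -0.0, -0.0]
wrist_force: [0.5, -0.3, -2.0]
finger_gap: 0.608
grip_force: 25.0
```

>>> apply_moves(commands=[[[0,0,0,0,0,0.002,1],[0,0,0,0,0,0.002,1],[0,0,0,0,0,0,1],[0,0,0,0,0,0,1]]])

```text
time_s: 8.97
eef_pos: [0.5281, -0.1004, 0.0715]
eef_rot: [0.97, 0.244, 0.0, 0.0]
wrist_force: [-1.8, 0.6, 4.2]
finger_gap: 0.606
grip_force: 25.0
```

Contact at about 4 N and the expected height. I release, lift, and go over the small brass spacer.

>>> apply_moves(commands=[[[0,0,0,0,0,0,-1],[0,0,0,0,0,0,-1],[0,0,0,0,0,0,-1],[0,0,0,0,0,0,-1],[0,0,0,0,0,0,-1],[0,0,0,0,0,0,-1],[0,0,0,0,0,-0.04,-1],[0,0,0,0,0,-0.08,-1],[0,0,0,0,0,-0.12,-1],[0,0,0,0,0,-0.12,-1]]])

```text
time_s: 9.8
eef_pos: [0.5274, -0.1002, 0.1621]
eef_rot: [0.97, 0.244, -0.001, -0.0]
wrist_force: [1.3, 0.6, -0.1]
finger_gap: 1.004
grip_force: 0.0
```

>>> apply_moves(commands=[[[0,0,0,0.0196,-0.1274,0,-1],[0,0,0,0.0196,-0.1274,0,-1],[0,0,0,0.0196,-0.1274,0,-1],[0,0,0,0.0196,-0.1274,0,-1],[0,0,0,0.0196,-0.1274,0,-1],[0,0,0,0.0196,-0.1274,0,-1],[0,0,0,0.0196,-0.1274,0,-1],[0,0,0,0.0196,-0.1274,0,-1],[0,0,0,0,0,0,-1],[0,0,0,0,0,0,-1],[0,0,0,0,0,0,-1]]])

```text
time_s: 10.72
eef_pos: [0.4421, 0.142, 0.1615]
eef_rot: [0.97, 0.244, 0.0, 0.0]
wrist_force: [-0.6, -0.3, 0.4]
finger_gap: 0.999
grip_force: 0.0
```

```bash
python3 - <<'E'
from h import *
w=cap('wrist');s=arm.observe();p=s['eef_pos'];q=s['eef_rot'];print(p,np.degrees(2*np.arctan2(q[1],q[0])),s['joint_positions'])
spacer(w,*BR,.02,.042,(.442,.143),rad=.035)
b=cap('side');P=cloud(b);hsv=cv2.cvtColor(b['img'],cv2.COLOR_BGR2HSV)
m=(cv2.inRange(hsv,*BL)>0)&(np.hypot(P[...,0]-.528,P[...,1]+.1)<.045)&(P[...,2]>.04)
print('blue on seat: z pct',np.percentile(P[m][:,2],[5,50,95]))
out=np.hstack([cv2.resize(w['img'],(560,420)),cv2.resize(b['img'][200:260,214:248],(238,420))]);cv2.imwrite('pics/w4.png',out)
E
```

```text
[0.44229272 0.14141792 0.16134843] 28.19468812213916 [-0.10495129  0.27698665 -0.31663953  2.09025898  0.12107268  0.79083134
 -1.57430595]
oct [0.443  0.1422 0.3345 0.0206] deg 19.163020368320318 cost 8.063356507411014e-06
bore [ 0.4432  0.1425 -0.429   0.0089] deg 65.41769305042925 48
blue on seat: z pct [0.05569105 0.07038984 0.07271358]
```

View pics/w4.png

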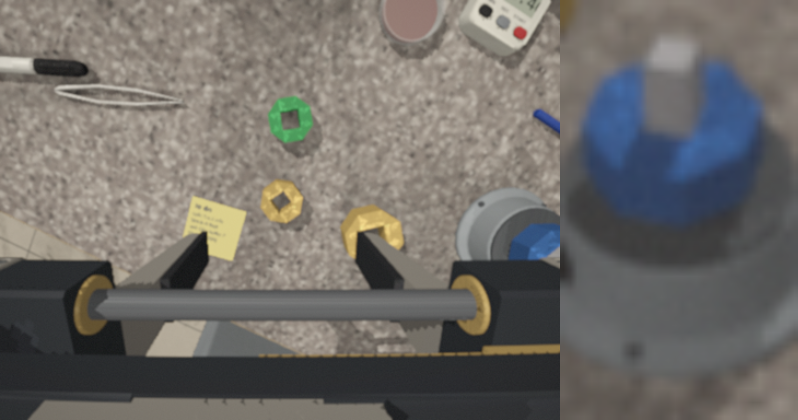

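The side crop shows the blue one flat on the seat (top at z 0.072). Wrist: small brass at (282,200), large brass at (372,230), green at (290,118). I grasp with the jaws part open so the large brass one is not touched.

>>> apply_moves(commands=[[[0,0,0.157,0,0,0,-0.3],[0,0,0.157,0.004,-0.001,0,-0.3],[0,0,0,0,0,0.094,-0.3],[0,0,0,0,0,0.094,-0.3],[0,0,0,0,0,0.094,-0.3],[0,0,0,0,0,0.094,-0.3],[0,0,0,0,0,0,-0.3],[0,0,0,0,0,0,-0.3],[0,0,0,0,0,0,-0.3]]])

```text
time_s: 11.57
eef_pos: [0.4434, 0.1428, 0.0679]
eef_rot: [0.986, 0.167, 0.001, -0.0]
wrist_force: [0.2, 0.3, 0.3]
finger_gap: 0.652
grip_force: 0.0
```

>>> apply_moves(commands=[[[0,0,0,-0.001,0.001,0.06,-0.3],[0,0,0,0,0,0.06,-0.3],[0,0,0,0,0,0.06,-0.3],[0,0,0,0,0,0.006,-0.3],[0,0,0,0,0,0,-0.3],[0,0,0,0,0,0,-0.3]]])

```text
time_s: 12.07
eef_pos: [0.4434, 0.1431, 0.0218]
eef_rot: [0.986, 0.167, 0.001, -0.0]
wrist_force: [0.6, -0.3, -0.0]
finger_gap: 0.649
grip_force: 0.0
```

>>> apply_moves(commands=[[[0,0,0,0,0,0,1],[0,0,0,0,0,0,1],[0,0,0,0,0,0,1],[0,0,0,0,0,0,1],[0,0,0,0,0,0,1],[0,0,0,0,0,0,1],[0,0,0,0,0,0,1]]])

```text
time_s: 12.65
eef_pos: [0.443, 0.143, 0.0212]
eef_rot: [0.986, 0.168, 0.001, 0.0]
wrist_force: [-1.4, -0.4, 6.5]
finger_gap: 0.453
grip_force: 25.0
```

>>> apply_moves(commands=[[[0,0,0,0,0,-0.08,1],[0,0,0,0,0,-0.14,1],[0,0,0,0,0,-0.14,1],[0,0,0,0,0,-0.14,1],[0,0,-0.157,0,0,0,1],[0,0,-0.157,0,0,0,1],[0,0,0,-0.053,0.1275,0,1],[0,0,0,-0.053,0.1275,0,1],[0,0,0,-0.053,0.1275,0,1],[0,0,0,-0.053,0.1275,0,1],[0,0,0,-0.053,0.1275,0,1],[0,0,0,-0.053,0.1275,0,1],[0,0,0,-0.053,0.1275,0,1],[0,0,0,-0.053,0.1275,0,1],[0,0,0,0,0,0,1],[0,0,0,0,0,0,1],[0,0,0,0,0,0,1],[0,0,0,0,0,0,1]]])

```text
time_s: 14.15
eef_pos: [0.4697, -0.1305, 0.1454]
eef_rot: [0.969, 0.245, -0.0, -0.0]
wrist_force: [-0.8, -0.5, -1.6]
finger_gap: 0.452
grip_force: 25.0
```

```bash
python3 - <<'E'
from h import *
w=cap('wrist'); s=arm.observe(); np.savez('pose.npz',p=s['eef_pos'],q=s['eef_rot']);p=s['eef_pos']
print(p,np.degrees(2*np.arctan2(s['eef_rot'][1],s['eef_rot'][0])),s['wrist_force'],s['finger_gap'])
spacer(w,*BR,p[2]-.0015,.042,p[:2],rad=.032)
P=cloud(w)
m=(abs(P[...,2]-.1)<.006)&(np.hypot(P[...,0]-.528,P[...,1]+.1)<.03)
v,u=np.nonzero(m);x,y=int(u.mean()),int(v.mean());print('org',x-25,y-25,'scale 12',plane(w,[[u.mean(),v.mean()]],.1))
c1=cv2.resize(w['img'][y-25:y+25,x-25:x+25],(600,600),interpolation=cv2.INTER_CUBIC)
out=np.zeros((600,800,3),np.uint8);out[:,:600]=c1;out[:150,600:]=cv2.resize(w['img'],(200,150));out[200:400,600:]=cv2.resize(w['img'][180:270,211:301],(200,200),interpolation=cv2.INTER_CUBIC)
cv2.imwrite('pics/w5.png',out)
E
```

```text
[ 0.46980657 -0.13038542  0.14544054] 28.435369636744632 [-1.37755599  0.29742775 -1.12816394] 0.4518597825602345
oct [ 0.4699 -0.1312  0.492   0.0212] deg 28.18804413074217 cost 7.989467268313975e-06
bore [ 0.4704 -0.1308 -0.2868  0.0084] deg 73.56856598964761 83
org 234 102 scale 12 [[ 0.52684525 -0.10185303  0.1       ]]
```

View pics/w5.png

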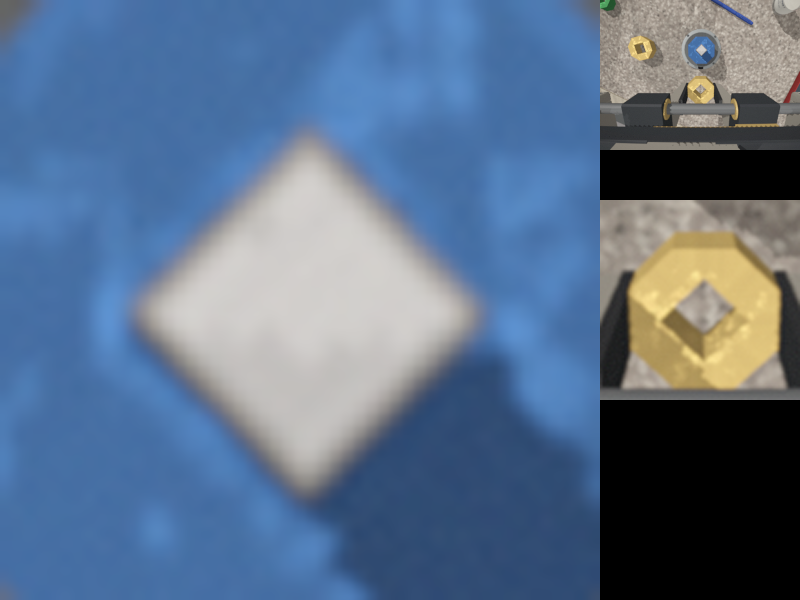

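The spindle's corners at (306,125), (130,312), (306,505) and (485,312) lie at 45° to the jaws, the same as the held brass bore. The turn already fits, so I move over the axis.

>>> apply_moves(commands=[[[0,0,0,0.0857,0.0017,0,1],[0,0,0,0.0857,0.0017,0,1],[0,0,0,0.0857,0.0017,0,1],[0,0,0,0,0,0,1],[0,0,0,0,0,0.03,1],[0,0,0,0,0,0.03,1],[0,0,0,0,0,0.016,1],[0,0,0,0,0,0,1],[0,0,0,0,0,0,1],[0,0,0,0,0,0,1]]])

```text
time_s: 15.03
eef_pos: [0.5269, -0.103, 0.1265]
eef_rot: [0.97, 0.244, -0.0, 0.0]
wrist_force: [0.0, -0.7, -0.9]
finger_gap: 0.454
grip_force: 25.0
```

>>> apply_moves(commands=[[[0,0,0,0.004,-0.007,0,1],[0,0,0,0,0,0,1],[0,0,0,0,0,0,1]]])

```text
time_s: 15.28
eef_pos: [0.5273, -0.1005, 0.1268]
eef_rot: [0.97, 0.244, 0.0, 0.0]
wrist_force: [-0.6, -0.3, -1.3]
finger_gap: 0.449
grip_force: 25.0
```

>>> apply_moves(commands=[[[0,0,0,0,0,0.006,1],[0,0,0,0,0,0.006,1],[0,0,0,0,0,0.006,1],[0,0,0,0,0,0.006,1],[0,0,0,0,0,0.006,1],[0,0,0,0,0,0.006,1],[0,0,0,0,0,0,1]]])

```text
time_s: 15.87
eef_pos: [0.527, -0.1006, 0.1171]
eef_rot: [0.97, 0.244, -0.0, -0.0]
wrist_force: [0.0, -0.4, -0.5]
finger_gap: 0.455
grip_force: 25.0
```

>>> apply_moves(commands=[[[0,0,0,0,0,0.006,1],[0,0,0,0,0,0.008,1],[0,0,0,0,0,0.008,1],[0,0,0,0,0,0.008,1],[0,0,0,0,0,0.008,1],[0,0,0,0,0,0.008,1],[0,0,0,0,0,0.008,1],[0,0,0,0,0,0.008,1],[0,0,0,0,0,0.008,1],[0,0,0,0,0,0.006,1],[0,0,0,0,0,0,1]]])

```text
time_s: 16.78
eef_pos: [0.527, -0.1006, 0.0981]
eef_rot: [0.97, 0.244, -0.0, -0.0]
wrist_force: [-0.9, 0.4, -1.9]
finger_gap: 0.458
grip_force: 25.0
```

>>> apply_moves(commands=[[[0,0,0,0,0,0.004,1],[0,0,0,0,0,0.004,1],[0,0,0,0,0,0.004,1],[0,0,0,0,0,0.003,1],[0,0,0,0,0,0,1],[0,0,0,0,0,0,1]]])

```text
time_s: 17.28
eef_pos: [0.5272, -0.1006, 0.0947]
eef_rot: [0.97, 0.244, -0.0, 0.0]
wrist_force: [0.0, 0.4, -0.7]
finger_gap: 0.45
grip_force: 25.0
```

>>> apply_moves(commands=[[[0,0,0,0,0,0.003,1],[0,0,0,0,0,0.002,1],[0,0,0,0,0,0.002,1],[0,0,0,0,0,0,1],[0,0,0,0,0,0,1]]])

```text
time_s: 17.7
eef_pos: [0.5272, -0.1006, 0.0933]
eef_rot: [0.97, 0.244, 0.0, 0.0]
wrist_force: [-1.3, 0.5, 2.9]
finger_gap: 0.452
grip_force: 25.0
```

Contact at the expected height. I release and lift clear, stepping aside so the cameras can see.

>>> apply_moves(commands=[[[0,0,0,0,0,0,-1],[0,0,0,0,0,0,-1],[0,0,0,0,0,0,-1],[0,0,0,0,0,0,-1],[0,0,0,0,0,0,-1],[0,0,0,0,0,0,-1],[0,0,0,0,0,-0.04,-1],[0,0,0,0,0,-0.1,-1],[0,0,0,0,0,-0.12,-1],[0,0,0,-0.12,0,0,-1],[0,0,0,-0.12,0,0,-1],[0,0,0,0,0,0,-1],[0,0,0,0,0,0,-1],[0,0,0,0,0,0,-1]]])

```text
time_s: 18.87
eef_pos: [0.4751, -0.1289, 0.1588]
eef_rot: [0.97, 0.244, 0.001, 0.0]
wrist_force: [0.1, 1.3, 0.0]
finger_gap: 0.996
grip_force: 0.0
```

```bash
python3 - <<'E'
from h import *
w=cap('wrist');b=cap('side')
spacer(w,*BR,.092,.042,(.527,-.101),rad=.035)
for n,c in(('w',w),('s',b)):
  P=cloud(c);hsv=cv2.cvtColor(c['img'],cv2.COLOR_BGR2HSV)
  for k,L in(('blue',BL),('brass',BR)):
    m=(cv2.inRange(hsv,*L)>0)&(np.hypot(P[...,0]-.528,P[...,1]+.1)<.045)&(P[...,2]>.045)
    print(n,k,m.sum(),np.round(np.percentile(P[m][:,2],[5,50,90,97]),4) if m.any() else '')
cv2.imwrite('pics/end.png',np.hstack([cv2.resize(w['img'],(440,330)),cv2.resize(b['img'][200:266,206:260],(270,330),interpolation=cv2.INTER_CUBIC)]))
E
```

```text
oct [ 0.5266 -0.1018  0.5067  0.0201] deg 29.030887446212603 cost 3.256596707207306e-06
bore [ 0.5268 -0.1016  1.2799  0.0092] deg 73.33469297160383 66
w blue 869 [0.0707 0.0718 0.0727 0.0732]
w brass 1686 [0.0906 0.0918 0.0927 0.0934]
s blue 204 [0.0533 0.0675 0.0717 0.0729]
s brass 218 [0.0772 0.0905 0.0923 0.093 ]
```

View pics/end.png

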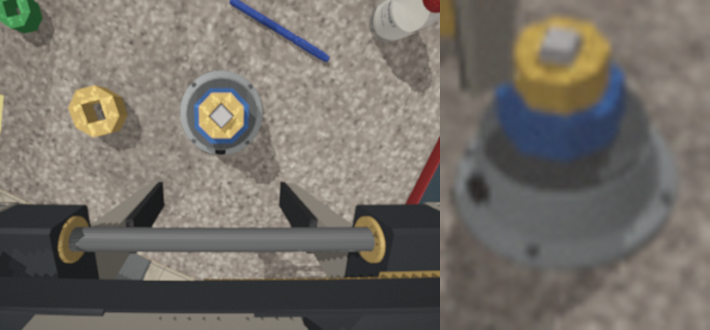

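Both spacers are home and concentric at (221,115), with tops at 0.072 and 0.092 m as they should be, and the gripper is clear. I hand the job in.

```bash
python3 -c "
from bench import arm
print(arm.job_done())"
```

```text
the job is handed in; nothing more can be done
None
```

Both spacers are home on the spindle, the blue one on the seat and the small brass one on top, released with the gripper clear; I handed the job in at about 19 s, and no verdict came back.

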